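# Pin the drip shelf and level its foot under pressure

### The arm

A 6-joint arm with a two-finger parallel gripper is mounted at the origin on a cart in front of the work surface, level with it; the furniture and walls round the work are solid. World frame = base frame: x ahead of the robot, y to its left, z up, the work surface at z = 0. Lengths are in m, angles in rad, forces in N, time in s.
With the tool pointing down it reaches from about 0.35 to 0.775 m from the base axis. Payload 5.5 kg.
Tool frame: the origin (TCP) lies at the very end of the fingers, on their centre line; the grasp point (between the pads) lies 19 mm behind it; y points along the fingers, z is the direction in which the jaws open and shut, and the axes are right-handed (so a half turn about y gives the same grasp; the last joint's range is limited). The gripper opens to 85 mm and grips with 20 to 120 N. Pads are 22 mm wide; open, the fingers measure 114 mm over their backs; the gripper's body (76 mm by 85 mm) begins 54 mm behind the grasp point. The pads swing forward as they close: fully open they stand 13 mm farther back than shut.
Start: joints at [-1.277, 0.313, 0.046, 1.304, 0, 1.431], TCP at [0.242, -0.522, 0.231] pointing down, gripper open.
Joint ranges: [-2.76, 2.76], [-0.86, 1.69], [-1.03, 1.26], [-2.2, 2.34], [-1.47, 1.5], [-3.14, 3.14]. Speed limits (rad/s): [2.57, 2.57, 3.14, 3.14, 3.14, 3.14].

### API

Orientations are given as a unit quaternion [w, x, y, z].
In Python, from workcell import env gives the robot as it stands.
- The arm moves only by the shell command python3 -m inch 'ROWS' [OPENING] [FORCE]. ROWS is JSON, a list that holds one entry, the list of rows, each a list of 4 numbers: the shift along the tool's x, y, z in mm, then the turn about the tool's y in degrees. In form: [[[tx, ty, tz, spin], ...]]. A call has 1 to 10 rows; each row is the pose to reach, as a shift and turn from the pose commanded when the call began, along the tool's axes at that moment; what a row does not reach only later rows make up. A row lasts 1/10 s, in which the tool goes at most 50 mm and 8.59 degrees, less where a joint would pass 70% of its speed; a pose out of reach is approached as far as the arm can. A call with a gripper value outside its range is refused whole. OPENING is the finger opening in mm, from 0 to 85.4, set as the call begins (- or left out, the last holds). The fingers move at their own pace and stop on an object; FORCE is the grip in N (left out, the last holds). Time passes only in rows, so rows that repeat a pose let the fingers close. It gives the time, the measured TCP pose, the force and the opening at its end, in the units of the state.
- env.get_state(): the state, without advancing time (a new reading comes with each control period).
- env.read_camera(name): name is "scene" or "top" or "wrist"; returns the picture (384x512x3 uint8, blue, green, red); there is no depth.
- env.camera_model(name): a dict with "fx", "fy", "cx", "cy" (pixels), "R" (3x3) and "t" (3): a world point X has camera coordinates R X + t; the wrist camera has in their place "mount" (4x4, takes a point from camera to tool coordinates, whose origin is the TCP and whose axes are the tool frame's). Camera axes: x right, y down, z forward; pixel columns grow to the right and rows downward; lengths in m; the calibration is good to about 2 mm. The wrist camera is an equidistant fisheye: a pixel r from the principal point sees the ray r / f radians off the axis. A picture is of the moment at which its call begins: read the wrist's pose just before it. camera_model takes no time and is no camera call.
- env.hand_in(): hands the job in, once; it reports no verdict.
The state is a dict: "clock": time; "joint_pos": joint angles; "qvel": joint speeds; "tau": joint torques, N m; "tcp_pos": TCP position; "orientation": TCP orientation; "wrist_force": force on the tool from outside, world axes, zero at the start; "ft_torque": the same for the moment, N m; "finger_gap": finger opening in m.
Only numpy, scipy, OpenCV 4.12 (cv2) and the standard library are available. Lean on these libraries where they do the work, as an engineer would, in place of code of your own. Each camera call takes 0.05 s, during which the arm holds its last target.

### The job

Take the steel pin from its rest and drop it fully home through the bracket jaws and the tongue of the drip shelf. Then press the sprung knob end of the shelf all the way down onto its foot and turn the winged foot knob until, with the shelf still fully pressed, the dark ball of the level rests midway between the two black lines. Finish while still holding the shelf pressed down with the ball centred, so that a workmate can tighten the lock nut; leave the other things on the freezer where they are.

Things in the scene. Friction and masses are not known exactly. Their poses are not given: they have to be found in the camera images.
- pin_head (a point): Centre of the head of the loose steel pin. Head: upright cylinder 20 mm across, 26 mm tall; below it a shank 10 mm across, 40 mm long, with a tapered tip: the shoulder under the head lies 13 mm and the tip 53 mm below this point. z points up along the pin. It stands upright in the pin rest with its shoulder on the rest's top. 0.04 to 0.09 kg.
- pin_rest: Fixed square grey block, 50x50 mm, 44 mm tall, with one upright hole 12 mm across in its middle, where the pin stands. Origin: centre of its underside.
- pin_hole (a point): Mouth of the hole in the upper jaw of the bracket, on the jaw's upper face, 48 mm above the freezer top. Holes 12 mm across (14 mm in the tongue), chamfered 2 mm, run straight down through upper jaw, shelf tongue and lower jaw (44x44 mm each). Pin home: its shoulder sits on this face, the centre of its head 13 mm above this point. z up.
- stand: The fixed stand that carries the drip shelf: base plate 335x104 mm, origin at the centre of its underside; x points along the shelf from the bracket (pin end) to the foot knob, z up. The shelf has a slotted drip grille on it and pivots at the bracket.
- knob_grip (a point): Centre of the wing of the foot knob, on the knob's upright axis, at the shelf's end 280 mm from the pin hole. The wing is a bar 44 mm long (along x of this point), 12 mm thick (along y), 26 mm tall. 15 mm below this point is the upper face of a round flange, 56 mm across, part of the knob, on which fingertips can press.
- foot_knob (a joint): Turn of the knob, rad, 0 at the start, positive counter-clockwise seen from above; range -0.4 to 1.5, friction about 0.2 N m, stays where left. Counter-clockwise lowers the knob end 8.4 mm per rad (0.03 rad of tilt per rad): follow it down while pressing. The end starts too high; 0.5 to 1.25 rad counter-clockwise is needed, how much only the ball shows.
- play (a joint): Spring play of the shelf about its pivot, rad: 0 lifted by its spring, 0.035 pressed down onto its stop (knob end 10 mm lower). Fully down takes about 6 N at the knob, and it springs back up when let go. The level tells the truth only when the shelf is fully down. Turning the knob does not change this value.
- ball_centre (a point): Centre of the dark ball, 12 mm across, that rolls in the clear tube of the level. It goes to the low side, 0.6 mm per mrad of tilt, so about 18 mm per rad of knob, and settles in about 1.5 s. While the knob end is too high it lies toward the pin end.
- level_mid (a point): Middle of the level's tube, between its two black lines, which are 20 mm apart. The level (150x34 mm, 26 mm tall) is fixed on the grille of the shelf. x points along the shelf to the knob end. The ball is centred at x = 0 here.
- jigger_mid (a point): Bystander, half-way up: hourglass-shaped bar measure, 44 mm across, 74 tall. Leave it alone.
- tamper_mid (a point): Bystander, half-way up: coffee tamper, 58 mm across, 82 tall. Leave it alone.
- milk_jug_mid (a point): Bystander, half-way up: small jug with a handle, 69x98 mm, 80 tall. Leave it alone.
- flask_mid (a point): Bystander, half-way up: small black flask, 57 mm across, 74 tall. Leave it alone.
- mill_mid (a point): Bystander, half-way up: salt mill, 44 mm across, 90 tall. Leave it alone.
- stone_mid (a point): Bystander, half-way up: grey sharpening stone lying flat, 55x150 mm, 23 thick. Leave it alone.
Not all that is in view belongs to the job. Of the things that look like the part that bears pin_head, take the one that is farthest to the robot's right at the start.

How it is judged:
On the way, in this order (a step that is already met when the one before it is completed fails the run):
1. the pin is fully home through jaws and tongue (z of pin_head in the frame of pin_hole below 0.017 m and horizontal distance between pin_head and pin_hole below 0.005 m), for 0.2 s.
2. the shelf is pressed fully down (value of joint play above 0.031 rad), for 0.2 s.
At the end, for the whole second after the job is handed in: The robot still presses the shelf (more than 3 N on the shelf or its knob) and the shelf is down on its stop (joint above 0.031 of 0.035 rad); the ball rests within 4 mm of the middle of the level; the pin is home (head centre less than 17 mm above the hole's mouth and within 5 mm sideways) (all of step 1 and value of joint play above 0.031 rad and x of ball_centre in the frame of level_mid between -0.004 and 0.004 m and contact force between any of the fingers, the arm and shelf above 3 N); the arm keeps its last pose, push and grip.
It fails at once if one of the bystanders is moved more than 30 mm (distance of any of jigger_mid, tamper_mid, milk_jug_mid, flask_mid, mill_mid, stone_mid from where it was at the start of the episode above 0.03 m).
It also fails if it takes over 64 s, if anything falls off the work surface, if the arm or the gripper's body presses on something with over 40 N, if the wrist force passes 120 N, or if a joint passes its speed limit or range.

## Working session

There is one attempt and no reset: what is moved stays moved. The work goes in short steps, Python scripts to look and compute and a shell command to move; the robot and the scene stay as the last step left them, time stands still between calls to the robot, and variables do not carry over. Pictures are saved under pics/ and viewed, and the job is handed in when it is done.

```bash
ls; mkdir -p pics
python3 - <<'E'
from workcell import env
import cv2
print(env.get_state())
for n in ("scene","top","wrist"):
    cv2.imwrite(f"pics/{n}0.png",env.read_camera(n)); print(n,env.camera_model(n))
E
```

```text
pics
{'clock': 0.0, 'joint_pos': array([-1.27660576e+00,  3.14023125e-01,  4.49989991e-02,  1.30359261e+00,
       -6.94946385e-06,  1.43118680e+00]), 'qvel': array([ 0.00015146, -0.00089034, -0.00023247,  0.00045642,  0.00067922,
        0.00118582]), 'tau': array([ 6.05737823e-04, -4.80626714e+01,  2.98535049e+01,  1.93014223e-02,
       -1.52106686e-04,  1.99276474e-05]), 'tcp_pos': array([ 0.24152358, -0.52126628,  0.23040412]), 'orientation': array([ 0.15211954, -0.15222383,  0.69117996, -0.68989696]), 'wrist_force': array([0.23830275, 0.02781753, 0.12593321]), 'ft_torque': array([-0.00026961,  0.06911383, -0.00575379]), 'finger_gap': 0.08543259671772432}
scene {'fx': 392.96777625199144, 'fy': 392.96777625199144, 'cx': 251.16661607675704, 'cy': 190.44606655983276, 'R': array([[-0.62016063, -0.78426765,  0.01802902],
       [-0.40479693,  0.3002384 , -0.8637108 ],
       [ 0.67196744, -0.54293753, -0.50366517]]), 't': array([0.36893235, 0.32781648, 0.49564336])}
top {'fx': 410.08096901961477, 'fy': 410.08096901961477, 'cx': 261.0777016854515, 'cy': 188.9412149133731, 'R': array([[ 0.00782486, -0.99995794, -0.00478506],
       [-0.99077615, -0.00710545, -0.13532236],
       [ 0.13528267,  0.0057998 , -0.99079007]]), 't': array([0.01300902, 0.59497591, 0.9254855 ])}
wrist {'fx': 297.3186396354542, 'fy': 297.3186396354542, 'cx': 258.15510720174103, 'cy': 190.17447461260213, 'mount': array([[ 4.61316524e-04,  9.65186758e-01,  2.61561292e-01,
        -6.68713854e-02],
       [-3.37555372e-04, -2.61561155e-01,  9.65186846e-01,
        -1.42934244e-01],
       [ 9.99999837e-01, -5.33548060e-04,  2.05141493e-04,
         5.81794462e-04],
       [ 0.00000000e+00,  0.00000000e+00,  0.00000000e+00,
         1.00000000e+00]])}
```

View pics/scene0.png

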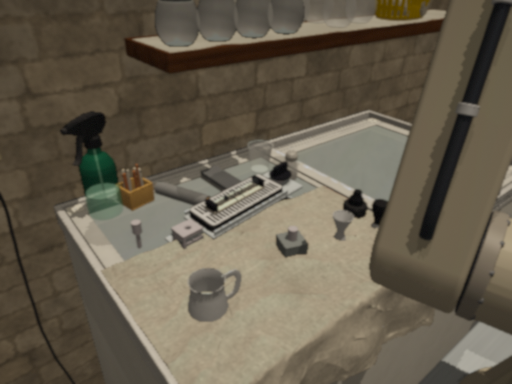

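View pics/top0.png

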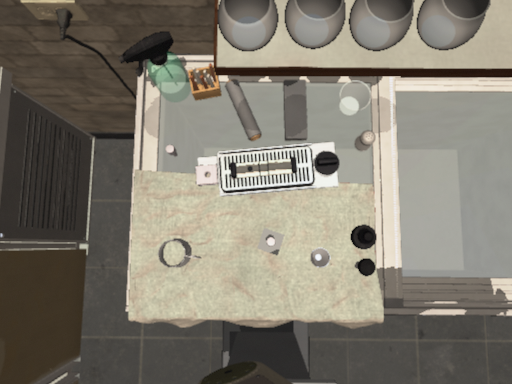

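View pics/wrist0.png

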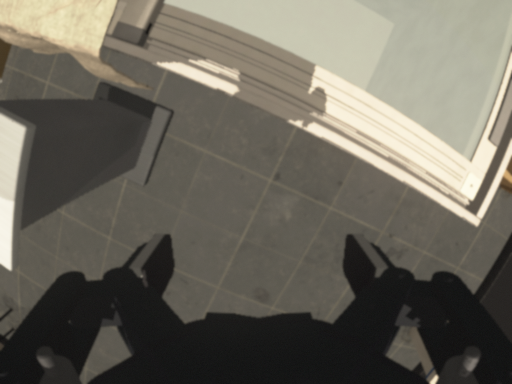

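Run:
```python
import cv2,numpy as np
t=cv2.imread("pics/top0.png");s=cv2.imread("pics/scene0.png")
f=lambda im,x,y,w,h,W,H:cv2.resize(im[y:y+h,x:x+w],(W,H),interpolation=cv2.INTER_CUBIC)
a=f(t,130,130,260,150,780,450)
cv2.imwrite("pics/c1.png",a)
cv2.imwrite("pics/c2.png",f(s,110,140,290,140,798,386))
cv2.imwrite("pics/c3.png",np.hstack([f(t,245,215,50,50,390,390),f(s,265,215,50,50,390,390)]))
```

```text
(no output)
```

View pics/c1.png

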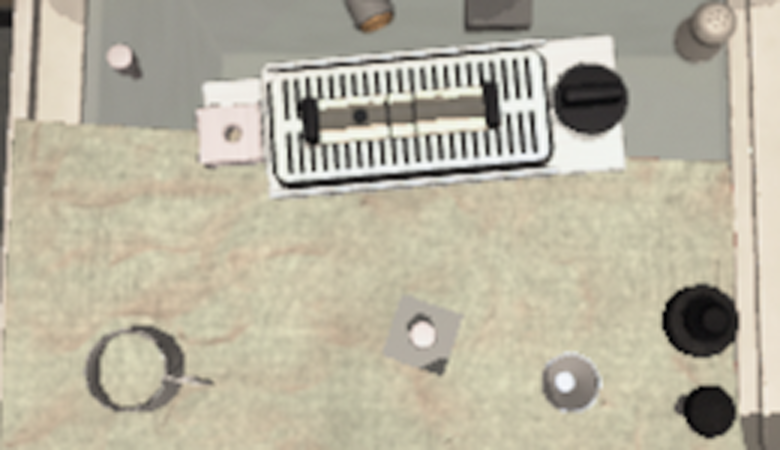

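View pics/c2.png

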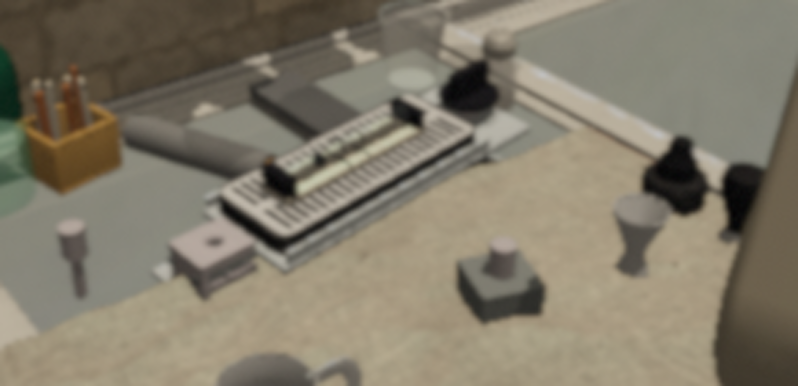

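View pics/c3.png

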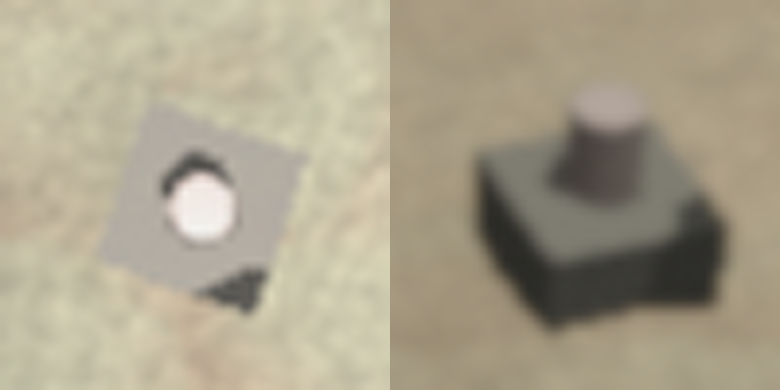

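```bash
cat > h.py <<'E'
import numpy as np,cv2
from workcell import env
from scipy.spatial.transform import Rotation as Ro
from scipy.optimize import least_squares
def cam(n):
    m=env.camera_model(n); return m
def proj(n,X):
    m=cam(n); c=m["R"]@np.asarray(X,float)+m["t"]; return np.array([m["fx"]*c[0]/c[2]+m["cx"],m["fy"]*c[1]/c[2]+m["cy"]])
def ray(n,uv):
    m=cam(n); d=m["R"].T@np.array([(uv[0]-m["cx"])/m["fx"],(uv[1]-m["cy"])/m["fy"],1]); return -m["R"].T@m["t"],d/np.linalg.norm(d)
def wray(uv,s):
    m=cam("wrist"); x=(uv[0]-m["cx"])/m["fx"]; y=(uv[1]-m["cy"])/m["fy"]; r=np.hypot(x,y)
    d=np.array([np.sin(r)*x/r,np.sin(r)*y/r,np.cos(r)]) if r>1e-9 else np.array([0,0,1.])
    M=m["mount"]; q=s["orientation"]; R=Ro.from_quat([q[1],q[2],q[3],q[0]]).as_matrix()
    return s["tcp_pos"]+R@M[:3,3], R@(M[:3,:3]@d)
def atz(r,z): o,d=r; return o+d*(z-o[2])/d[2]
def tri(rs):
    A=np.zeros((3,3));b=np.zeros(3)
    for o,d in rs:
        P=np.eye(3)-np.outer(d,d);A+=P;b+=P@o
    X=np.linalg.solve(A,b); return X,[np.linalg.norm((np.eye(3)-np.outer(d,d))@(X-o)) for o,d in rs]
def tool(s):
    q=s["orientation"]; return Ro.from_quat([q[1],q[2],q[3],q[0]]).as_matrix()
E
python3 - <<'E'
from h import *
np.set_printoptions(precision=4,suppress=True)
for k,a,b,z in (("pintop",(270.2,241.1),(292.5,228.3),.07),("hole",(206.9,173.9),(187.3,227.2),.048)):
    print(k,*tri([ray("top",a),ray("scene",b)]),atz(ray("top",a),z),atz(ray("scene",b),z))
for u in [(326.2,161)]: print(atz(ray("top",u),.09),atz(ray("top",u),.07))
print("level",atz(ray("top",(263.5,168.5)),.08), "otherpin",atz(ray("top",(170,149)),.06))
print(tool(env.get_state()))
E
```

```text
pintop [ 0.4722 -0.0048  0.0697] [np.float64(0.0009742180358951844), np.float64(0.0009742180358951132)] [ 0.4729 -0.0041  0.07  ] [ 0.4711 -0.0051  0.07  ]
hole [0.6283 0.1446 0.0472] [np.float64(0.0007074394416197137), np.float64(0.0007074394416197152)] [0.6286 0.145  0.048 ] [0.6266 0.1447 0.048 ]
[ 0.6527 -0.129   0.09  ] [ 0.6568 -0.1321  0.07  ]
level [0.6364 0.0121 0.08  ] otherpin [0.685  0.2313 0.06  ]
[[-0.9074 -0.0004  0.4203]
 [-0.4203  0.0013 -0.9074]
 [-0.0002 -1.     -0.0014]]
```

```bash
python3 -m inch '[[[-40,0,-35,-7],[-85,0,-74,-14],[-128,10,-112,-21],[-170,20,-149,-28],[-213,30,-186,-35],[-256,40,-223,-42],[-298,50,-260,-49],[-340,60,-297,-56],[-383,70,-334,-63],[-426,70,-372,-70]]]' 50
```

```text
clock: 1.15
tcp_pos: [0.4431, -0.0679, 0.1672]
orientation: [-0.522, 0.522, -0.477, 0.477]
wrist_force: [0.7, 0.4, -0.2]
finger_gap: 0.0504
```

```bash
python3 -m inch '[[[0,0,0,0],[0,0,0,0]]]'
python3 - <<'E'
from h import *
np.set_printoptions(precision=4,suppress=True)
s=env.get_state(); cv2.imwrite("pics/w1.png",env.read_camera("wrist")); print(s["tcp_pos"],tool(s),s["joint_pos"],s["clock"]); np.save("s1.npy",s,allow_pickle=True)
E
```

```text
clock: 1.35
tcp_pos: [0.4431, -0.0684, 0.1675]
orientation: [-0.521, 0.522, -0.478, 0.477]
wrist_force: [-0.4, -0.1, 0.2]
finger_gap: 0.0501
[ 0.4431 -0.0684  0.1675] [[ 0.0879 -0.001   0.9961]
 [-0.9961 -0.0002  0.0879]
 [ 0.0001 -1.     -0.001 ]] [-0.3323  0.1025 -0.3801  1.0891 -0.0005  1.1505] 1.35
```

View pics/w1.png

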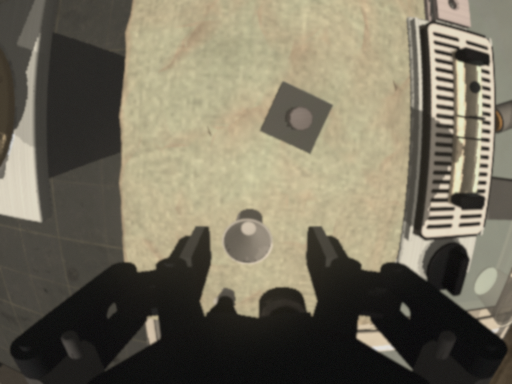

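Run:
```python
from h import *
np.set_printoptions(precision=4,suppress=True)
s=np.load("s1.npy",allow_pickle=True).item()
im=cv2.imread("pics/w1.png")
cv2.imwrite("pics/c4.png",np.hstack([cv2.resize(im[90:150,270:330],(390,390),interpolation=cv2.INTER_CUBIC),cv2.resize(im[230:310,405:485],(390,390),interpolation=cv2.INTER_CUBIC)]))
r=wray((300,118),s)
print(tri([ray("top",(270.2,241.1)),ray("scene",(292.5,228.3)),r]),atz(r,.07))
rk=wray((447,267),s); print("knob flange?",atz(rk,.05),atz(rk,.06),atz(rk,.07),atz(rk,.08))
```

```text
(array([ 0.4722, -0.0048,  0.0696]), [np.float64(0.0009625239499456773), np.float64(0.000986616780477863), np.float64(4.7810572745619545e-05)]) [ 0.4722 -0.0048  0.07  ]
knob flange? [ 0.6748 -0.1474  0.05  ] [ 0.6657 -0.1418  0.06  ] [ 0.6566 -0.1363  0.07  ] [ 0.6476 -0.1307  0.08  ]
```

View pics/c4.png

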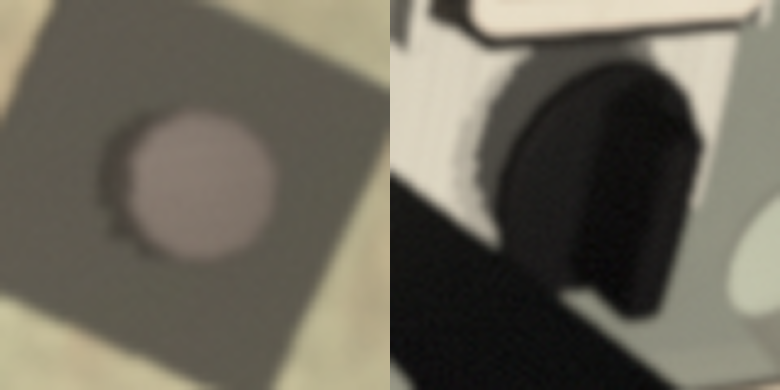

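```bash
python3 -m inch '[[[-40,0,23,0],[-61,30,34.6,0],[-61,60,34.6,0],[-61,60,34.6,0],[-61,60,34.6,0]]]'
python3 - <<'E'
from h import *
np.set_printoptions(precision=4,suppress=True)
s=env.get_state(); im=env.read_camera("wrist");cv2.imwrite("pics/w2.png",im); print(s["tcp_pos"],tool(s),s["joint_pos"],s["clock"]); np.save("s2.npy",s,allow_pickle=True)
E
```

```text
clock: 1.9
tcp_pos: [0.4718, -0.0076, 0.108]
orientation: [-0.52, 0.52, -0.48, 0.479]
wrist_force: [0.3, -0.2, 0.8]
finger_gap: 0.0494
[ 0.4718 -0.0076  0.108 ] [[ 0.0816 -0.0016  0.9967]
 [-0.9967 -0.      0.0816]
 [-0.0001 -1.     -0.0016]] [-0.1863  0.1949 -0.4265  0.951  -0.0003  1.3028] 1.9
```

View pics/w2.png

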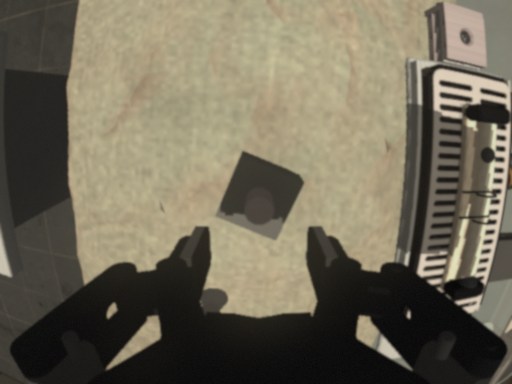

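```bash
python3 - <<'E'
from h import *
s=np.load("s2.npy",allow_pickle=True).item()
im=cv2.imread("pics/w2.png")
cv2.imwrite("pics/c5.png",np.hstack([cv2.resize(im[0:70,430:500],(390,390),interpolation=cv2.INTER_CUBIC),cv2.resize(im[170:240,225:295],(390,390),interpolation=cv2.INTER_CUBIC)]))
E
python3 -m inch '[[[0,20,0,0],[0,40,0,0],[0,50,0,0],[0,50,0,0]]]'
```

```text
clock: 2.35
tcp_pos: [0.4722, -0.0069, 0.0579]
orientation: [-0.52, 0.521, -0.479, 0.479]
wrist_force: [-0.7, -0.3, 1.1]
finger_gap: 0.05
```

View pics/c5.png

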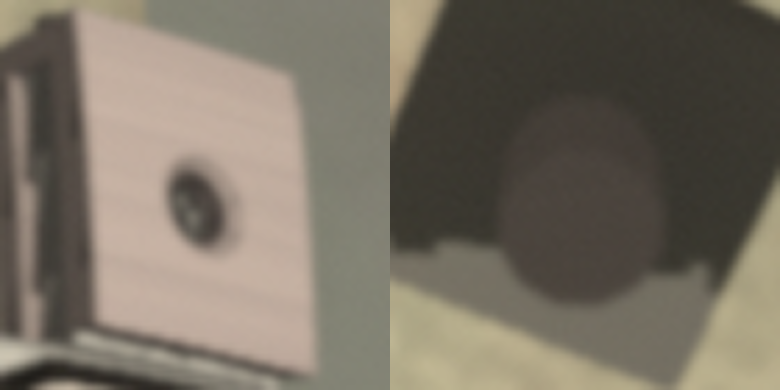

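```bash
python3 - <<'E'
from h import *
np.set_printoptions(precision=4,suppress=True)
s=np.load("s2.npy",allow_pickle=True).item()
r=wray((258.6,209),s); print(atz(r,.07))
h=wray((430+199/5.571-.5,205/5.571-.5),s); print(atz(h,.048),tri([ray("top",(206.9,173.9)),ray("scene",(187.3,227.2)),h]),tri([ray("top",(206.9,173.9)),h]))
E
python3 -m inch '[[[-2,8,0,0],[-2,8,0,0],[-2,8,0,0]]]' 50 
python3 -m inch '[[[0,0,0,0],[0,0,0,0],[0,0,0,0],[0,0,0,0],[0,0,0,0]]]' 0 60
```

```text
[ 0.4726 -0.0033  0.07  ]
[0.6278 0.145  0.048 ] (array([0.6281, 0.1448, 0.0475]), [np.float64(0.000634351985103528), np.float64(0.0008469954126173045), np.float64(0.0003465462614908945)]) (array([0.6287, 0.1453, 0.0469]), [np.float64(0.0001367784859977666), np.float64(0.0001367784859977336)])
clock: 2.65
tcp_pos: [0.4726, -0.0042, 0.0503]
orientation: [0.521, -0.521, 0.478, -0.479]
wrist_force: [0.2, 0.6, 0.3]
finger_gap: 0.0499
clock: 3.15
tcp_pos: [0.4728, -0.0042, 0.0504]
orientation: [0.521, -0.521, 0.478, -0.479]
wrist_force: [-1.2, 0.2, 5.7]
finger_gap: 0.0177
```

```bash
python3 -m inch '[[[0,0,0,0],[0,0,0,0]]]'; python3 -m inch '[[[0,-20,0,0],[0,-40,0,0],[0,-60,0,0],[0,-80,0,0],[0,-80,0,0]]]'
python3 - <<'E'
from h import *
np.set_printoptions(precision=4,suppress=True)
s=env.get_state(); im=env.read_camera("wrist");cv2.imwrite("pics/w3.png",im); sc=env.read_camera("scene"); cv2.imwrite("pics/sc3.png",np.vstack([cv2.resize(sc[140:290,130:380],(800,480),interpolation=cv2.INTER_CUBIC)]));print(s["tcp_pos"],s["wrist_force"],s["finger_gap"]); np.save("s3.npy",s,allow_pickle=True)
E
```

```text
clock: 3.35
tcp_pos: [0.4727, -0.0042, 0.0504]
orientation: [0.521, -0.521, 0.478, -0.479]
wrist_force: [-0.7, 1.0, 5.8]
finger_gap: 0.0176
clock: 3.85
tcp_pos: [0.474, -0.0045, 0.132]
orientation: [0.522, -0.52, 0.477, -0.48]
wrist_force: [1.2, 0.0, 0.5]
finger_gap: 0.0174
[ 0.474  -0.0045  0.132 ] [1.1779 0.0349 0.4522] 0.017391276131775064
```

View pics/w3.png

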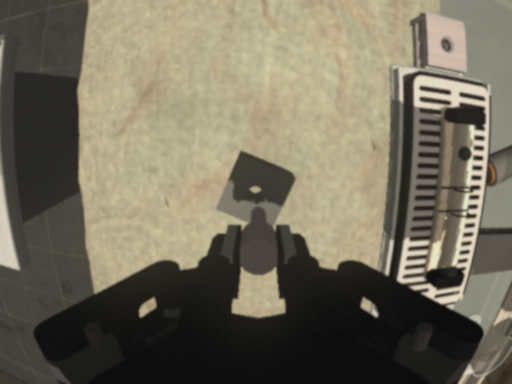

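View pics/sc3.png

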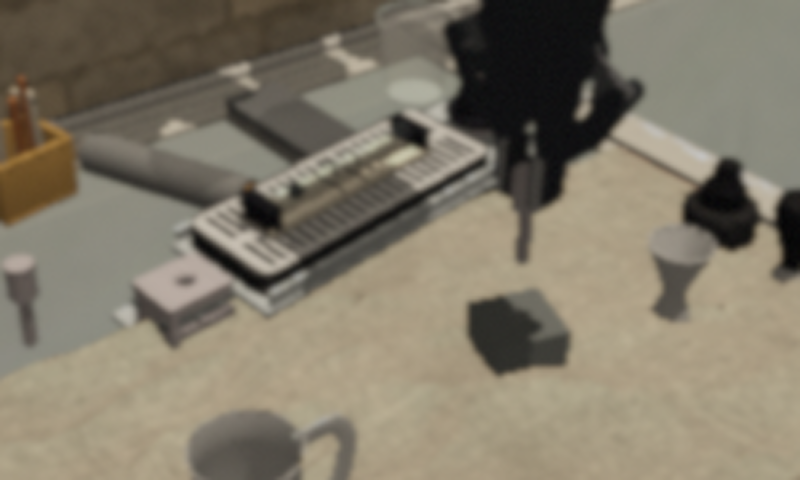

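Run:
```python
from h import *
np.set_printoptions(precision=4,suppress=True)
im=cv2.imread("pics/w3.png")
cv2.imwrite("pics/c6.png",np.hstack([cv2.resize(im[10:80,410:480],(390,390),interpolation=cv2.INTER_CUBIC),cv2.resize(im[220:290,225:295],(390,390),interpolation=cv2.INTER_CUBIC)]))
```

```text
(no output)
```

View pics/c6.png

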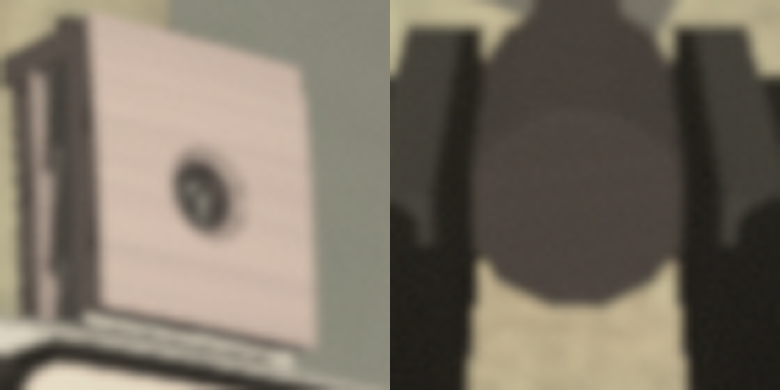

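Run:
```python
from h import *
np.set_printoptions(precision=4,suppress=True)
s=np.load("s3.npy",allow_pickle=True).item()
p=atz(wray((258.1,256.7),s),s["tcp_pos"][2]+.0196); h=wray((446.3,44.3),s)
print(p,p-s["tcp_pos"],atz(h,.048)); R=tool(s); print(R)
print(tri([ray("top",(206.9,173.9)),ray("scene",(187.3,227.2)),h]))
H=np.array([.6283,.1449]); d=np.append(H-p[:2],0); print(R.T@d)
```

```text
[ 0.4748 -0.0041  0.1516] [0.0007 0.0003 0.0196] [0.6273 0.1447 0.048 ]
[[ 0.0847  0.0044  0.9964]
 [-0.9964 -0.0009  0.0847]
 [ 0.0013 -1.      0.0043]]
(array([0.6281, 0.1447, 0.0473]), [np.float64(0.0007344758999276946), np.float64(0.0007356650722000683), np.float64(0.00032586888712746615)])
[-0.1355  0.0005  0.1656]
```

```bash
python3 -m inch '[[[-28,0,34,0],[-56,0,68,0],[-84,0,102,0],[-112,0,136,0],[-135.5,5,165,0],[-135.5,15,165,0],[-135.5,15,165,0],[-135.5,15,165,0],[-135.5,15,165,0]]]'
python3 - <<'E'
from h import *
np.set_printoptions(precision=4,suppress=True)
s=env.get_state(); im=env.read_camera("wrist");cv2.imwrite("pics/w4.png",im); sc=env.read_camera("scene");cv2.imwrite("pics/sc4.png",sc); tp=env.read_camera("top");cv2.imwrite("pics/t4.png",tp)
cv2.imwrite("pics/c7.png",np.hstack([cv2.resize(sc[170:270,140:240],(390,390),interpolation=cv2.INTER_CUBIC),cv2.resize(tp[120:220,160:260],(390,390),interpolation=cv2.INTER_CUBIC)]));print(s["tcp_pos"],tool(s),s["wrist_force"],s["finger_gap"]); np.save("s4.npy",s,allow_pickle=True)
E
```

```text
clock: 4.85
tcp_pos: [0.6243, 0.1438, 0.1148]
orientation: [-0.52, 0.521, -0.479, 0.478]
wrist_force: [0.6, 0.2, -0.3]
finger_gap: 0.0175
[0.6243 0.1438 0.1148] [[ 0.0835 -0.001   0.9965]
 [-0.9965 -0.0004  0.0835]
 [ 0.0003 -1.     -0.0011]] [ 0.6132  0.1657 -0.3165] 0.0175426833508692
```

View pics/w4.png

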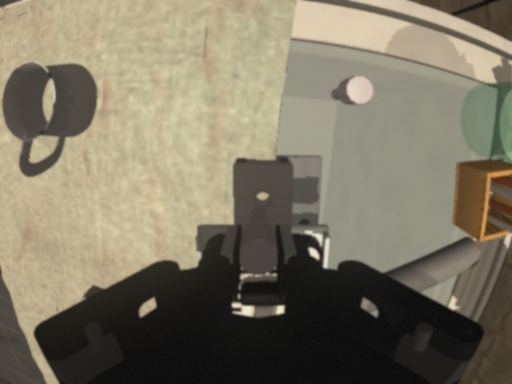

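View pics/c7.png

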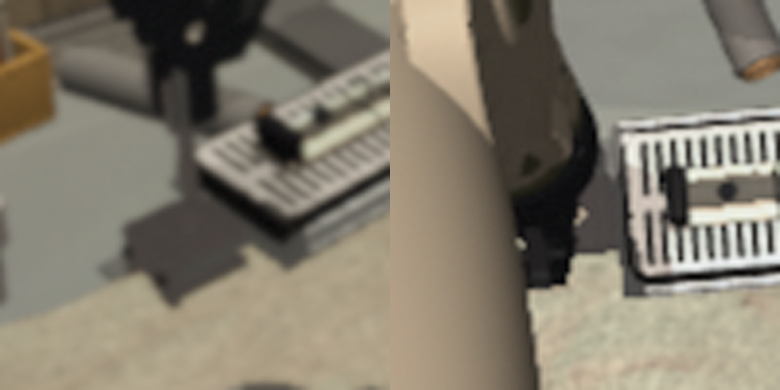

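Run:
```python
from h import *
im=cv2.imread("pics/w4.png")
c=cv2.resize(im[150:290,215:315],(550,770)[:2],interpolation=cv2.INTER_CUBIC)
c=cv2.convertScaleAbs(c[:590],alpha=1.8,beta=10)
cv2.imwrite("pics/c8.png",c)
```

```text
(no output)
```

View pics/c8.png

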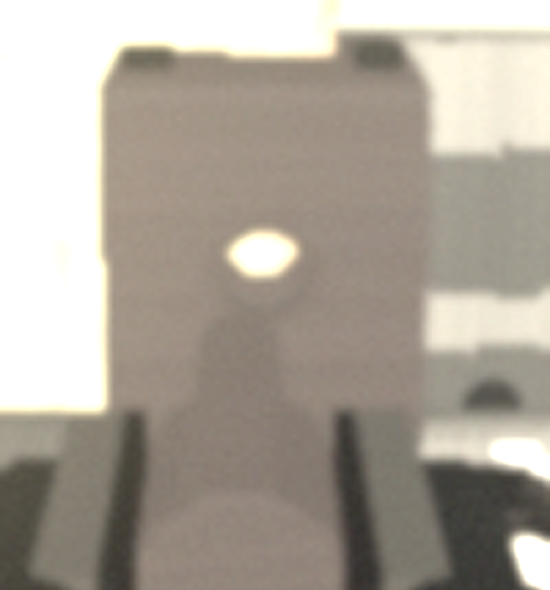

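```bash
python3 - <<'E'
from h import *
np.set_printoptions(precision=4,suppress=True)
s=np.load("s4.npy",allow_pickle=True).item();R=tool(s)
H=atz(wray((262.5,198.2),s),.048)
p=atz(wray((258.1,256.7),s),s["tcp_pos"][2]+.0196)
tip=atz(wray((215+242/5.5-.5,150+345/5.5-.5),s),s["tcp_pos"][2]-.046)
print(H,p,tip,R.T@(H-p))
# project tip expected
E
python3 -m inch '[[[0,0,0,0]]]'
```

```text
[0.6281 0.1469 0.048 ] [0.6251 0.1441 0.1344] [0.6254 0.1431 0.0688] [-0.0025  0.0864  0.0033]
clock: 5.1
tcp_pos: [0.6253, 0.1443, 0.1156]
orientation: [0.521, -0.52, 0.478, -0.479]
wrist_force: [-0.3, 0.5, -1.1]
finger_gap: 0.0177
```

```bash
python3 -m inch '[[[-0.5,6,2,0],[-0.5,12,2,0],[-0.5,12,2,0],[-0.5,12,2,0]]]'
python3 - <<'E'
from h import *
np.set_printoptions(precision=4,suppress=True)
s=env.get_state(); im=env.read_camera("wrist");cv2.imwrite("pics/w5.png",im);print(s["tcp_pos"],tool(s)); np.save("s5.npy",s,allow_pickle=True)
c=cv2.resize(im[150:290,215:315],(550,770)[:2],interpolation=cv2.INTER_CUBIC)
c=cv2.convertScaleAbs(c[:590],alpha=2.2,beta=-50)
cv2.imwrite("pics/c9.png",c)
E
```

```text
clock: 5.5
tcp_pos: [0.6268, 0.1455, 0.1022]
orientation: [-0.52, 0.521, -0.479, 0.478]
wrist_force: [0.1, -0.3, -0.6]
finger_gap: 0.0178
[0.6268 0.1455 0.1022] [[ 0.0847 -0.0011  0.9964]
 [-0.9964 -0.0002  0.0847]
 [ 0.0001 -1.     -0.0011]]
```

View pics/c9.png

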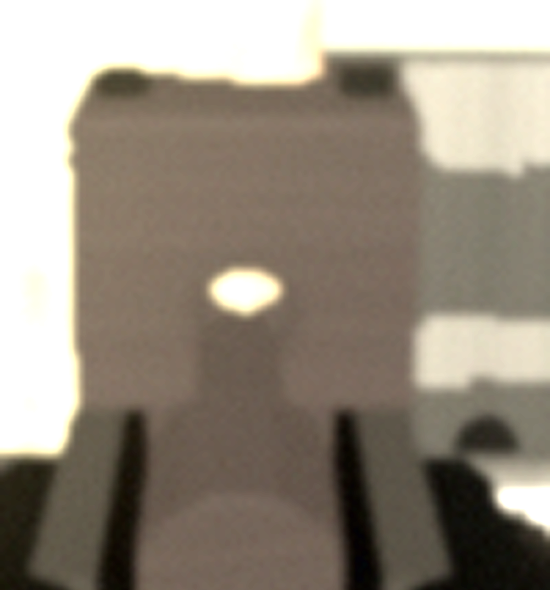

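```bash
python3 -m inch '[[[0.4,5,0.5,0],[0.4,10,0.5,0],[0.4,15,0.5,0],[0.4,18,0.5,0],[0.4,18,0.5,0]]]'
```

```text
clock: 6.05
tcp_pos: [0.6272, 0.145, 0.084]
orientation: [-0.52, 0.521, -0.479, 0.478]
wrist_force: [-0.7, 0.9, -1.3]
finger_gap: 0.0178
```

```bash
python3 -m inch '[[[0,5,0,0],[0,10,0,0],[0,15,0,0],[0,15,0,0]]]';python3 -m inch '[[[0,5,0,0],[0,10,0,0],[0,13,0,0],[0,14,0,0],[0,14,0,0]]]'
```

```text
clock: 6.45
tcp_pos: [0.627, 0.145, 0.0687]
orientation: [-0.52, 0.521, -0.479, 0.478]
wrist_force: [-0.2, 0.1, -0.6]
finger_gap: 0.0175
clock: 6.95
tcp_pos: [0.6276, 0.1451, 0.0556]
orientation: [-0.521, 0.521, -0.478, 0.478]
wrist_force: [1.4, 0.5, -0.5]
finger_gap: 0.0171
```

```bash
python3 -m inch '[[[0,1,0,0],[0,2,0,0],[0,2,0,0]]]';python3 -m inch '[[[0,0,0,0],[0,0,0,0],[0,0,0,0],[0,0,0,0]]]' 40
```

```text
clock: 7.25
tcp_pos: [0.628, 0.1451, 0.0545]
orientation: [0.521, -0.521, 0.478, -0.479]
wrist_force: [-0.6, -0.3, 1.6]
finger_gap: 0.0176
clock: 7.65
tcp_pos: [0.6277, 0.1451, 0.0537]
orientation: [-0.521, 0.521, -0.478, 0.478]
wrist_force: [0.2, 0.7, 0.2]
finger_gap: 0.0402
```

```bash
python3 -m inch '[[[0,-25,0,0],[0,-60,0,0],[0,-100,0,0],[50,-105,0,0],[90,-105,0,0],[130,-105,0,0],[160,-105,0,0],[160,-105,0,0]]]'
python3 - <<'E'
from h import *
np.set_printoptions(precision=4,suppress=True)
s=env.get_state(); im=env.read_camera("wrist");cv2.imwrite("pics/w6.png",im);sc=env.read_camera("scene");tp=env.read_camera("top");cv2.imwrite("pics/sc6.png",sc);cv2.imwrite("pics/t6.png",tp);print(s["tcp_pos"],tool(s),s["clock"]); np.save("s6.npy",s,allow_pickle=True)
cv2.imwrite("pics/c10.png",np.hstack([cv2.resize(sc[170:270,140:240],(390,390),interpolation=cv2.INTER_CUBIC),cv2.resize(tp[120:220,160:260],(390,390),interpolation=cv2.INTER_CUBIC)]))
E
```

```text
clock: 8.45
tcp_pos: [0.6417, -0.0184, 0.1587]
orientation: [-0.519, 0.52, -0.479, 0.48]
wrist_force: [0.2, 0.8, 0.2]
finger_gap: 0.0397
[ 0.6417 -0.0184  0.1587] [[ 0.0796  0.0004  0.9968]
 [-0.9968 -0.0013  0.0796]
 [ 0.0013 -1.      0.0003]] 8.45
```

View pics/w6.png

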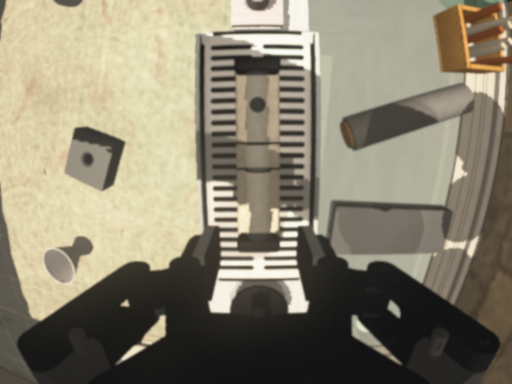

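View pics/c10.png

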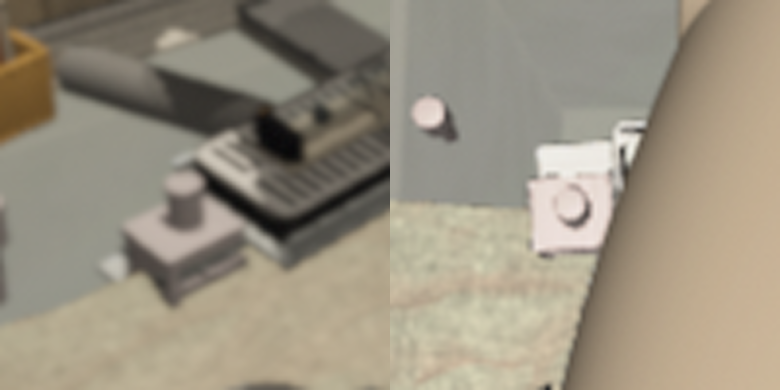

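Run:
```python
from h import *
np.set_printoptions(precision=4,suppress=True)
print(tri([ray("top",(206.4-.4,171.6-.4)),ray("scene",(187.2,215.1))]))
t=cv2.imread("pics/top0.png");s=cv2.imread("pics/scene0.png");w=cv2.imread("pics/w6.png")
f=lambda im,x,y,w:cv2.convertScaleAbs(cv2.resize(im[y:y+w,x:x+w],(390,390),interpolation=cv2.INTER_CUBIC),alpha=2.5)
cv2.imwrite("pics/c11.png",np.vstack([np.hstack([f(t,305,140,40),f(s,255,150,50)])]))
cv2.imwrite("pics/c12.png",cv2.convertScaleAbs(cv2.resize(w[260:330,190:330],(800,400),interpolation=cv2.INTER_CUBIC),alpha=2.5))
```

```text
(array([0.6293, 0.1425, 0.076 ]), [np.float64(0.001040515931209299), np.float64(0.0010405159312092235)])
```

View pics/c11.png

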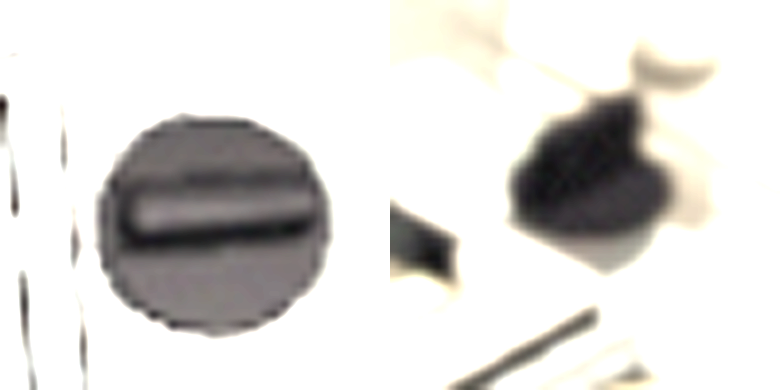

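View pics/c12.png

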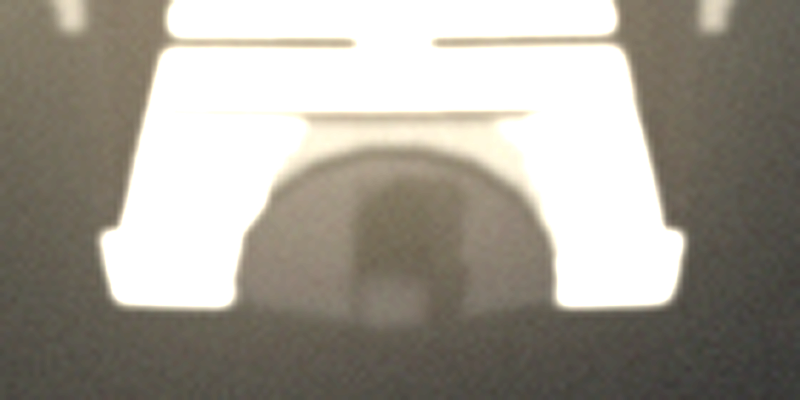

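Run:
```python
from h import *
np.set_printoptions(precision=4,suppress=True)
s=np.load("s1.npy",allow_pickle=True).item()
w=wray((460.3,270.5),s); t=ray("top",(327.4,160.9)); 
print(tri([w,t]),tri([w,t,ray("scene",(255+225/7.8,150+115/7.8))]))
for z in(.06,.07,.08,.09): print(z,atz(t,z),atz(w,z))
s=np.load("s6.npy",allow_pickle=True).item()
w=wray((190+(392)/5.714-.5,260+285/5.714-.5),s); print(tri([w,t]))
H=np.array([.6281,.1449])
for z in (.06,.07,.08,.09): print(np.linalg.norm(atz(t,z)[:2]-H))
```

```text
(array([ 0.6528, -0.1288,  0.0957]), [np.float64(0.0023210386040311217), np.float64(0.002321038604031064)]) (array([ 0.6469, -0.1296,  0.1024]), [np.float64(0.006351902027945702), np.float64(0.0033250575501067785), np.float64(0.007718983257213163)])
0.06 [ 0.6592 -0.1365  0.06  ] [ 0.6896 -0.1472  0.06  ]
0.07 [ 0.6571 -0.1349  0.07  ] [ 0.6795 -0.1415  0.07  ]
0.08 [ 0.655  -0.1333  0.08  ] [ 0.6695 -0.1357  0.08  ]
0.09 [ 0.6529 -0.1317  0.09  ] [ 0.6595 -0.1299  0.09  ]
(array([ 0.6541, -0.1339,  0.072 ]), [np.float64(0.0025667195586673865), np.float64(0.0025667195586672716)])
0.2830942501576304
0.28129956534171413
0.2795177901586965
0.27774917305655894
```

```bash
python3 -m inch '[[[45,-5,0,0],[90,-5,0,0],[135,-5,0,0],[172,-5,0,0],[172,-5,0,0],[172,-5,0,0]]]'
python3 - <<'E'
from h import *
np.set_printoptions(precision=4,suppress=True)
s=env.get_state(); im=env.read_camera("wrist");cv2.imwrite("pics/w7.png",im);print(s["tcp_pos"],tool(s),s["clock"]); np.save("s7.npy",s,allow_pickle=True)
E
```

```text
clock: 9.2
tcp_pos: [0.6558, -0.1851, 0.1634]
orientation: [0.521, -0.521, 0.479, -0.478]
wrist_force: [-0.9, -0.6, 0.8]
finger_gap: 0.0402
[ 0.6558 -0.1851  0.1634] [[ 0.0846 -0.0006  0.9964]
 [-0.9964  0.0007  0.0846]
 [-0.0008 -1.     -0.0005]] 9.2
```

View pics/w7.png

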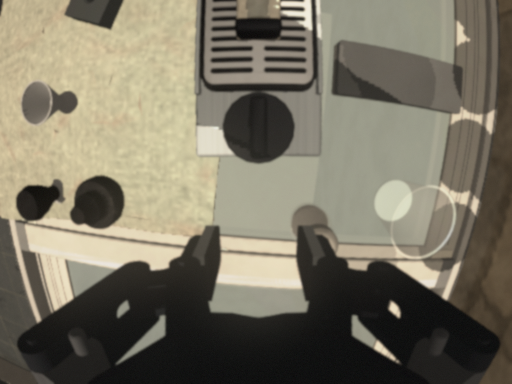

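Run:
```python
from h import *
w=cv2.imread("pics/w7.png")
cv2.imwrite("pics/c13.png",cv2.convertScaleAbs(cv2.resize(w[80:170,210:310],(800,720),interpolation=cv2.INTER_CUBIC)[:600],alpha=2.5))
```

```text
(no output)
```

View pics/c13.png

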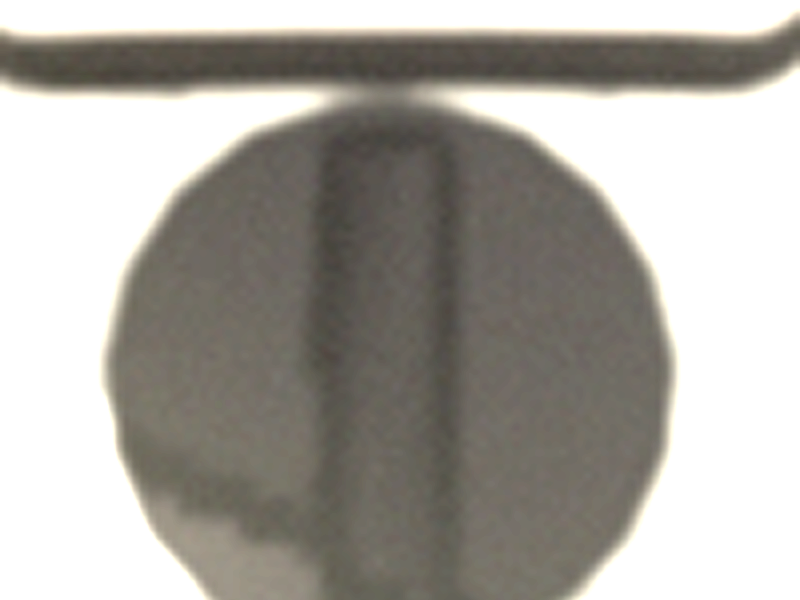

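Run:
```python
from h import *
np.set_printoptions(precision=4,suppress=True)
s=np.load("s7.npy",allow_pickle=True).item()
o,d=wray((210+388/8-.5,80+375/8-.5),s); print("flange",o+d*.2336)
w=wray((210+390/8-.5,80+367/8-.5),s); t=ray("top",(327.4,160.9)); print(tri([w,t]))
ft=ray("top",(305+215/9.75-.5,140+223/9.75-.5)); print("fl tri",tri([(o,d),ft]))
for z in (.05,.06,.07,.08): print(atz(w,z),atz((o,d),z), atz(ft,z))
```

```text
flange [ 0.652  -0.1311  0.0731]
(array([ 0.6517, -0.1298,  0.0978]), [np.float64(0.0007613761050012824), np.float64(0.0007613761050013724)])
fl tri (array([ 0.6518, -0.1311,  0.0796]), [np.float64(0.0003485033548619555), np.float64(0.00034850335486194734)])
[ 0.6522 -0.1314  0.05  ] [ 0.6521 -0.1323  0.05  ] [ 0.6577 -0.136   0.05  ]
[ 0.6522 -0.1309  0.06  ] [ 0.6521 -0.1318  0.06  ] [ 0.6557 -0.1345  0.06  ]
[ 0.6521 -0.1304  0.07  ] [ 0.652  -0.1313  0.07  ] [ 0.6536 -0.1329  0.07  ]
[ 0.6521 -0.13    0.08  ] [ 0.652  -0.1308  0.08  ] [ 0.6516 -0.1313  0.08  ]
```

```bash
python3 -m inch '[[[-40,5,0.5,0],[-54,30,0.8,0],[-54,55,0.8,0],[-54,70,0.8,0],[-54,75,0.8,0],[-54,75,0.8,0],[-54,75,0.8,0]]]'; python3 -m inch '[[[0,0,0,0],[0,3,0,0],[0,3,0,0]]]'
```

```text
clock: 9.95
tcp_pos: [0.6527, -0.1311, 0.09]
orientation: [0.521, -0.521, 0.478, -0.479]
wrist_force: [-0.5, 0.7, -0.6]
finger_gap: 0.04
clock: 10.25
tcp_pos: [0.6521, -0.132, 0.086]
orientation: [0.521, -0.521, 0.478, -0.479]
wrist_force: [-0.5, -0.1, 0.2]
finger_gap: 0.0398
```

```bash
python3 -m inch '[[[0,0,0,0],[0,0,0,0],[0,0,0,0],[0,0,0,0],[0,0,0,0]]]' 0 80
python3 - <<'E'
from h import *
np.set_printoptions(precision=4,suppress=True)
sc=env.read_camera("scene");tp=env.read_camera("top");w=env.read_camera("wrist")
cv2.imwrite("pics/sc8.png",sc);cv2.imwrite("pics/t8.png",tp);cv2.imwrite("pics/w8.png",w)
cv2.imwrite("pics/c14.png",np.vstack([np.hstack([cv2.resize(sc[150:250,180:310],(400,300),interpolation=cv2.INTER_CUBIC),cv2.resize(tp[110:215,200:340],(400,300),interpolation=cv2.INTER_CUBIC)]),cv2.resize(w,(800,600))[:300]]))
E
```

```text
clock: 10.75
tcp_pos: [0.6518, -0.132, 0.086]
orientation: [-0.521, 0.521, -0.478, 0.478]
wrist_force: [-2.5, -1.0, 2.3]
finger_gap: 0.0098
```

View pics/c14.png

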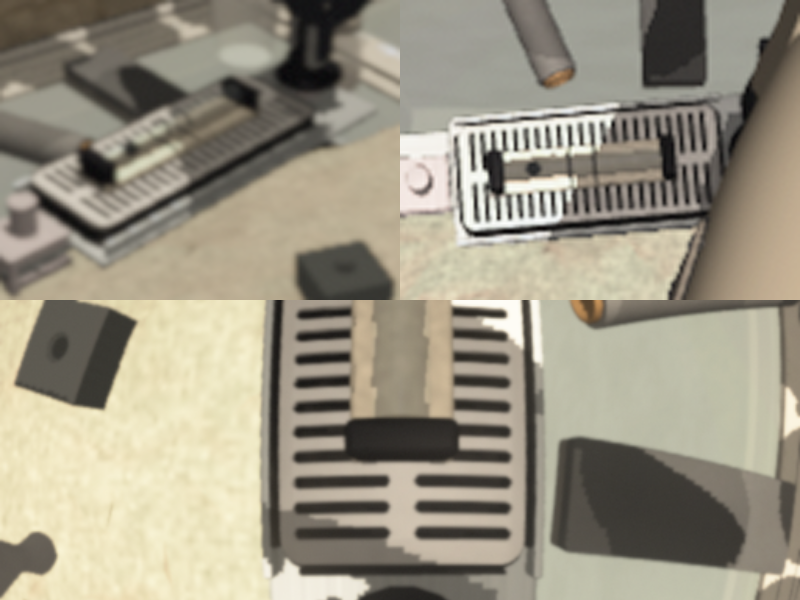

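```bash
python3 -m inch '[[[0,2,0,0],[0,4,0,0],[0,6,0,0],[0,8,0,0],[0,8,0,0],[0,8,0,0]]]';python3 -m inch '[[[0,2,0,0],[0,3,0,0],[0,3,0,0],[0,3,0,0]]]'
```

```text
clock: 11.5
tcp_pos: [0.6524, -0.133, 0.0788]
orientation: [-0.52, 0.521, -0.478, 0.479]
wrist_force: [-3.1, -4.7, 7.1]
finger_gap: 0.0103
clock: 11.9
tcp_pos: [0.6526, -0.1336, 0.0762]
orientation: [-0.52, 0.521, -0.478, 0.48]
wrist_force: [-3.7, -6.5, 8.6]
finger_gap: 0.0098
```

```bash
python3 -m inch '[[[0,1,0,0],[0,2,0,0],[0,2,0,0],[0,2,0,0]]]';python3 -m inch '[[[0,1,0,0],[0,2,0,0],[0,2,0,0],[0,2,0,0]]]'
python3 - <<'E'
from h import *
sc=env.read_camera("scene");tp=env.read_camera("top")
cv2.imwrite("pics/sc9.png",sc);cv2.imwrite("pics/t9.png",tp)
cv2.imwrite("pics/c15.png",np.hstack([cv2.resize(sc[150:250,180:310],(400,300),interpolation=cv2.INTER_CUBIC),cv2.resize(tp[110:215,200:340],(400,300),interpolation=cv2.INTER_CUBIC)]))
E
```

```text
clock: 12.3
tcp_pos: [0.6528, -0.1337, 0.0752]
orientation: [-0.52, 0.521, -0.477, 0.48]
wrist_force: [-5.5, -7.5, 13.0]
finger_gap: 0.0099
clock: 12.7
tcp_pos: [0.6532, -0.1338, 0.0744]
orientation: [0.521, -0.52, 0.477, -0.48]
wrist_force: [-7.8, -5.6, 18.0]
finger_gap: 0.0097
```

View pics/c15.png

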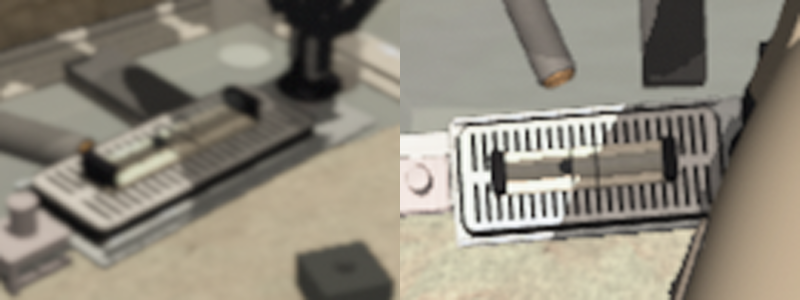

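```bash
python3 -m inch '[[[0.4,0.6,-0.4,-4],[0.8,1.2,-0.8,-8],[0.8,1.8,-0.8,-12],[0.8,2.4,-0.8,-16],[0.8,3,-0.8,-20]]]';python3 -c "
from h import *
print(tool(env.get_state()).round(3), env.get_state()['joint_pos'].round(3),env.get_state()['ft_torque'].round(2))"
```

```text
clock: 13.3
tcp_pos: [0.6533, -0.1344, 0.0715]
orientation: [0.596, -0.596, 0.378, -0.382]
wrist_force: [-4.1, -4.3, 17.3]
finger_gap: 0.0099
[[ 0.422  0.006  0.907]
 [-0.907 -0.003  0.422]
 [ 0.005 -1.     0.004]] [-3.230e-01  5.660e-01  3.600e-02  1.035e+00 -1.000e-03  8.130e-01] [-0.26  1.17 -0.07]
```

```bash
python3 -m inch '[[[0,0.6,0,-4],[0,1.2,0,-8],[0,1.8,0,-12],[0,2.4,0,-16],[0,2.4,0,-16]]]'; python3 -m inch '[[[0,0,0,0],[0,0,0,0],[0,0,0,0],[0,0,0,0],[0,0,0,0],[0,0,0,0],[0,0,0,0],[0,0,0,0],[0,0,0,0],[0,0,0,0]]]'
python3 - <<'E'
from h import *
s=env.get_state();print(tool(s).round(3)[:2])
sc=env.read_camera("scene");tp=env.read_camera("top");w=env.read_camera("wrist")
cv2.imwrite("pics/sc10.png",sc);cv2.imwrite("pics/t10.png",tp);cv2.imwrite("pics/w10.png",w)
cv2.imwrite("pics/c16.png",np.vstack([np.hstack([cv2.resize(sc[150:250,180:310],(400,300),interpolation=cv2.INTER_CUBIC),cv2.resize(tp[110:215,200:340],(400,300),interpolation=cv2.INTER_CUBIC)]),cv2.resize(w,(800,600))[:300]]))
E
```

```text
clock: 13.8
tcp_pos: [0.6536, -0.1346, 0.069]
orientation: [-0.643, 0.643, -0.291, 0.296]
wrist_force: [-2.6, -5.3, 16.4]
finger_gap: 0.0099
clock: 14.8
tcp_pos: [0.6535, -0.1347, 0.069]
orientation: [-0.643, 0.643, -0.292, 0.297]
wrist_force: [-3.7, -4.8, 16.9]
finger_gap: 0.01
[[ 0.654  0.006  0.757]
 [-0.757 -0.004  0.654]]
```

View pics/c16.png

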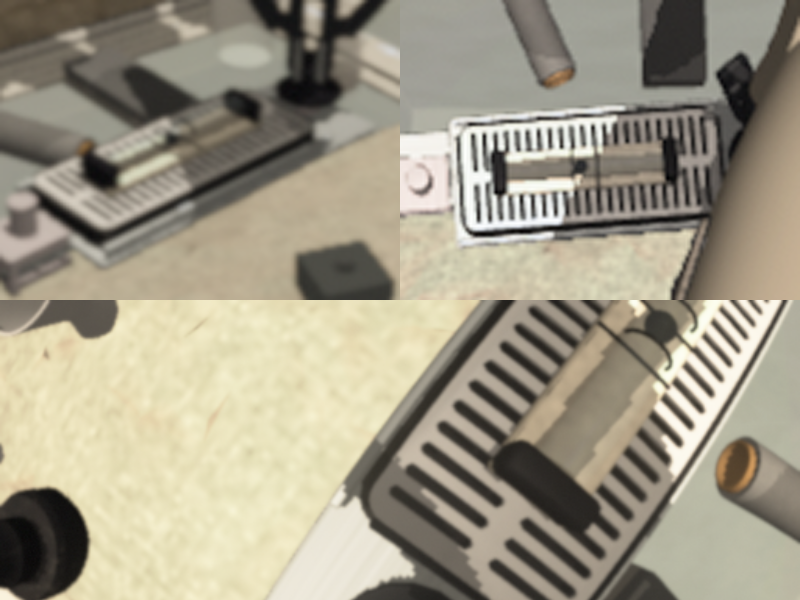

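Run:
```python
from h import *
tp=cv2.imread("pics/t10.png");w=cv2.imread("pics/w10.png")
cv2.imwrite("pics/c17.png",np.hstack([cv2.resize(tp[150:186,230:294],(640,360),interpolation=cv2.INTER_CUBIC)[:,130:530],cv2.resize(w[0:72,370:450],(400,360),interpolation=cv2.INTER_CUBIC)]))
```

```text
(no output)
```

View pics/c17.png

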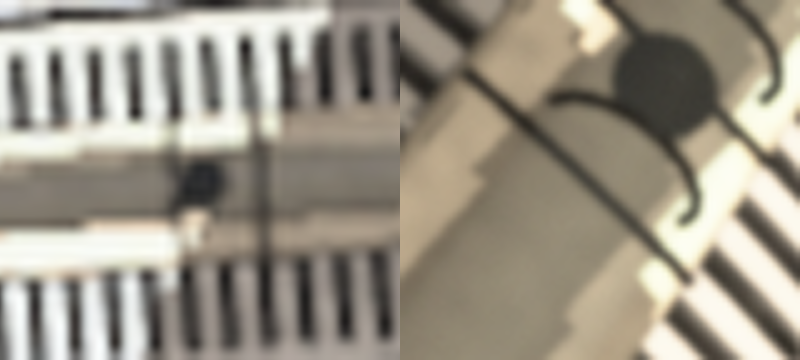

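```bash
python3 -m inch '[[[0,0.6,0,-4],[0,1.2,0,-8],[0,1.7,0,-11.5],[0,1.7,0,-11.5],[0,1.7,0,-11.5],[0,1.7,0,-11.5],[0,1.7,0,-11.5],[0,1.7,0,-11.5],[0,1.7,0,-11.5],[0,1.7,0,-11.5]]]'; python3 -m inch '[[[0,0,0,0],[0,0,0,0],[0,0,0,0],[0,0,0,0],[0,0,0,0],[0,0,0,0],[0,0,0,0],[0,0,0,0],[0,0,0,0],[0,0,0,0]]]'
python3 - <<'E'
from h import *
s=env.get_state();print(tool(s).round(3)[:2],s["joint_pos"].round(3))
tp=env.read_camera("top");w=env.read_camera("wrist");sc=env.read_camera("scene")
cv2.imwrite("pics/t11.png",tp);cv2.imwrite("pics/w11.png",w);cv2.imwrite("pics/sc11.png",sc)
cv2.imwrite("pics/c18.png",np.vstack([np.hstack([cv2.resize(tp[150:186,230:294],(640,360),interpolation=cv2.INTER_CUBIC)[:,130:530],cv2.resize(sc[175:211,215:255],(400,360),interpolation=cv2.INTER_CUBIC)]),cv2.resize(w,(800,600))[:240]]))
E
```

```text
clock: 15.95
tcp_pos: [0.6537, -0.1347, 0.0673]
orientation: [-0.669, 0.67, -0.226, 0.231]
wrist_force: [-2.8, -5.5, 15.7]
finger_gap: 0.0096
clock: 16.95
tcp_pos: [0.6537, -0.1347, 0.0673]
orientation: [-0.669, 0.67, -0.226, 0.231]
wrist_force: [-2.3, -4.8, 15.0]
finger_gap: 0.0102
[[ 0.791  0.006  0.611]
 [-0.611 -0.004  0.791]] [-0.323  0.569  0.031  1.026 -0.002  0.335]
```

View pics/c18.png

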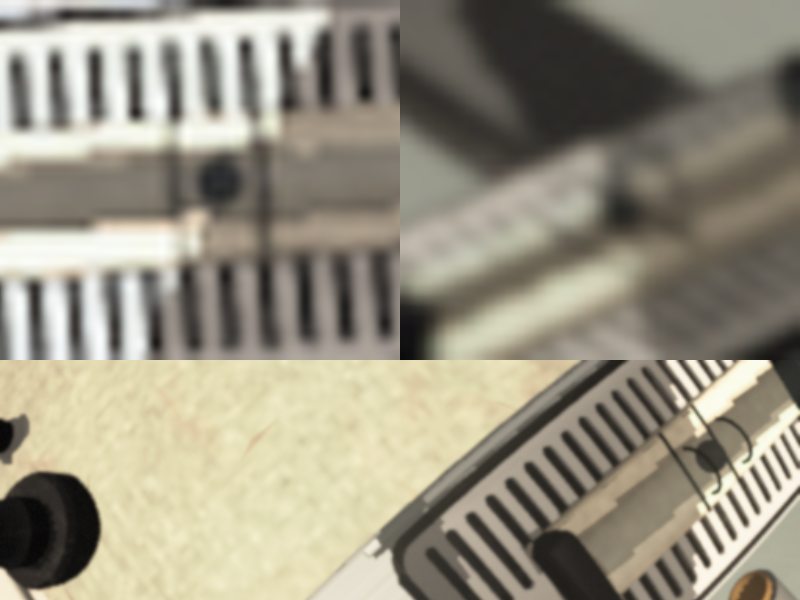

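Run:
```python
from h import *
sc=cv2.imread("pics/sc11.png");tp=cv2.imread("pics/t11.png")
cv2.imwrite("pics/c19.png",np.hstack([cv2.resize(sc[190:260,150:220],(390,390),interpolation=cv2.INTER_CUBIC),cv2.resize(tp[130:270,130:270],(390,390),interpolation=cv2.INTER_CUBIC)]))
```

```text
(no output)
```

View pics/c19.png

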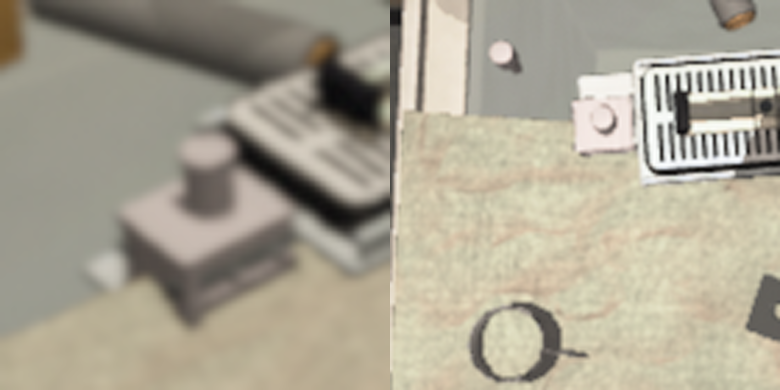

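The pin's shoulder sits on the jaw (scene crop, about (208,175)), and the ball is centred between the lines in the top view. I'm handing in while still pressing.

Run:
```python
from workcell import env
s=env.get_state();print(s["clock"],s["wrist_force"]);print(env.hand_in())
```

```text
17.1 [-2.75843333 -4.46394465 16.22450474]
the job is handed in; nothing more can be done
None
```

I handed the job in at 17.1 s with the arm still holding the shelf down. No verdict is reported.

I took the rightmost of the two pins, the one in the grey rest, and set it home through jaws and tongue. I then gripped the wing of the foot knob, pressed the shelf onto its stop and turned the knob about 47° (0.83 rad) counter-clockwise while following it down.

**Last checks:**
- **Pin:** the last scene and top pictures show the shoulder sitting on the upper jaw. Measured after release, the head top stood at about 76 mm (74 mm is home) and the head about 2.5 mm from the hole sideways. That is within the limits, but from rough pixel picks good to about 2 mm.
- **Press:** the arm was pressing with about 16 N against the 6 N needed. The knob end had dropped about 11 mm and then stiffened sharply, which I took as the stop; I had no direct reading of the play joint.
- **Ball:** in the top view, about 1.8 s after the last turn, it lay within about 0.5 mm of midway between the two black lines. The wrist view also shows it between the lines; the scene view was too coarse to measure from.
- **Bystanders:** the arm did not touch any of them that I saw.

Heights for the knob from different views disagreed by about 6 mm, so I approached it slowly and went by the force. Some sideways force, about 5 N, stayed on the knob while pressing.

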